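Shut the sink's square valve with its hex key and put the key away

ROBOT

A 7-joint arm with a two-finger parallel gripper is mounted at the origin on the work surface. World frame = base frame: x ahead of the robot, y to its left, z up, the work surface at z = 0. Lengths are in m, angles in degrees, forces in N, time in s.
With the tool pointing down it reaches from about 0.425 to 0.825 m from the base axis. Payload 3.6 kg.
Tool frame: the origin (TCP) lies between the finger pads; the fingertips stand ctrl.tcp_to_tips ahead of it and the grasp point (between the pads) is the TCP (ctrl.tcp_to_tips is the distance from the TCP to the fingertips, in m); z points along the fingers, y is the line along which they close (so a half turn about z gives the same grasp; the last joint's range is limited). The gripper opens to 93 mm and grips with 3 to 60 N. Pads are 15 mm wide; open, the fingers measure 128 mm over their backs; the gripper's body (75 mm by 188 mm) begins 65 mm behind the grasp point.
Start: joints at [72.794, 35.231, -0.722, 81.555, 0.464, 63.22, -2.315], TCP at [0.176, -0.626, 0.238] pointing down, gripper open.
Joint ranges: [-178.69, 178.69], [-17.37, 117.87], [-77.05, 75.6], [15.02, 138.74], [-78.02, 258.01], [0.78, 113.62], [-162.83, 162.83]. Speed limits (degrees/s): [159.86, 159.86, 180, 180, 180, 180, 180].

INTERFACE

Orientations are given as a 3x3 rotation matrix whose columns are the frame's x, y, z axes.
In Python, from bench import ctrl gives the robot as it stands.
- The arm moves only by the tool send_rows, never from a script. Its argument "targets" is text: rows parted by semicolons, each of 5 numbers parted by spaces: the shift along the world's x, y, z in mm, then the turn about the world's z in degrees, then the opening, from 0 (shut) to 1 (fully open). In form: tx ty tz twist gripper; .... A call has 1 to 5 rows; each row is the pose to reach, as a shift and turn from the pose commanded when the call began; what a row does not reach only later rows make up. A row lasts 1/8 s, in which the tool goes at most 62.5 mm and 10.7 degrees, less where a joint would pass 70% of its speed; a pose out of reach is approached as far as the arm can. A call with a gripper value outside its range is refused whole. The fingers move at their own pace and stop on an object; the grip force is fixed at half the most. Time passes only in rows, so rows that repeat a pose let the fingers close. It gives the time, the measured TCP pose, the force, the opening and the grip force at its end, in the units of the state.
- ctrl.state(): the state, without advancing time (a new reading comes with each control period).
- ctrl.read_camera(name): name is "scene" or "top" or "wrist"; returns (picture, depth): 480x640x3 uint8, blue, green, red; 480x640 float32, m along the optical axis (not along the pixel's ray), 0 where there is no reading.
- ctrl.calibration(name): a dict with "vfov" (degrees; the focal length in pixels is half the picture's height over the tangent of half this angle, whatever the lens; pixels are square), "cx", "cy" (the principal point, pixels), "k1" (the pictures are not rectified: a ray, as slopes to the right and down, at radius r is drawn at 1 + k1 r^2 times it, then the intrinsics apply), "R" (3x3) and "t" (3): a world point X has camera coordinates R X + t. Camera axes: x right, y down, z forward; pixel columns grow to the right and rows downward; lengths in m; the calibration is good to about 2 mm. A picture is of the moment at which its call begins: read the wrist's pose just before it. calibration takes no time and is no camera call; for the wrist camera it gives the pose at the moment of the call.
- ctrl.job_done(): hands the job in; it is judged then, once.
The state is a dict: "t": time; "qpos": joint angles; "dq": joint speeds; "joint_torque": joint torques, N m; "eef_pos": TCP position; "ee_rot": TCP orientation; "wrist_force": force on the tool from outside, world axes, zero at the start; "ft_torque": the same for the moment, N m; "opening": finger opening in m; "gripper_force": force on a finger pad.
Only numpy, scipy, OpenCV 4.12 (cv2) and the standard library are available. Lean on these libraries where they do the work, as an engineer would, in place of code of your own. Each camera call takes 0.05 s, during which the arm holds its last target. There are 200 camera calls.

TASK

Shut the water at the square-flanged brass valve: turn the T-handled hex key that stands in its recessed socket a quarter turn clockwise (seen from above), to the stop. Then pull the key out and put it in the aluminium tray. Leave the round-flanged valve as it is.

Things in the scene. Friction and masses are not known exactly. Their poses are not given: they have to be found in the camera images.
- key_mid (a point): Centre (half-way up, on the shank axis) of the loose steel T-handled hex key, 66 mm tall, about 250 g, standing upright in the square-flanged valve's socket. z: up to the handle. The bar runs along x: 90 long (x), 14 wide (y), 16 mm high, its centre 25 mm above this point. Hex shank 20 mm across flats, foot 33 mm below this point; its lowest 21 mm sit in the socket with 4 degrees of play.
- square_spindle (a joint): Turn (rad) of the hex socket of the brass valve with the 84 mm square flange, collar 58 mm across and 43 mm high, pipe stubs 34 mm high reaching 88 mm either way. 0: open, as at the start, key bar in line with the pipe; grows clockwise from above to a rigid stop at 1.57: shut, bar across the pipe. Light friction (0.12 N m); stays where left.
- tray_in (a point): Centre of the inner floor, 3 mm above the tiles, of the open loose aluminium tray lying flat, 200 mm (its x) by 140 mm (its y) and 22 mm high outside, walls 3 mm thick, about 400 g, empty.
- round_spindle (a joint): Turn (rad) of the look-alike brass valve with a round flange (84 mm across) and a T-bar fixed to it, about 87 mm high; 0 at the start, grows clockwise; to be left alone.
There are look-alikes about, which are no part of the job. What is shaped like the part that bears square_spindle but pink or purple is not meant.

How it is judged (in metres and radians):
On the way:
1. the square-flanged valve has been turned about a quarter turn clockwise (value of joint square_spindle above 1.2 rad), for 0.2 s.
At the end, for the whole second after the job is handed in: The square-flanged valve is turned at least 1.2 rad (69 degrees) clockwise, the round-flanged valve less than 0.2 rad, and the key rests in the tray, standing or lying, its centre between the tray's walls and less than 50 mm above its floor (value of joint square_spindle above 1.2 rad and value of joint round_spindle below 0.2 rad and x of key_mid in the frame of tray_in between -0.097 and 0.097 m and y of key_mid in the frame of tray_in between -0.067 and 0.067 m and z of key_mid in the frame of tray_in between 0 and 0.05 m); the robot touches nothing.
It fails at once if the round-flanged valve is turned by more than 0.2 rad (value of joint round_spindle above 0.2 rad).
It also fails if it takes over 40 s, if anything falls off the work surface, if the arm or the gripper's body presses on something with over 40 N, if the wrist force passes 120 N, or if a joint passes its speed limit or range.

## Working session

There is one attempt and no reset: what is moved stays moved. The work goes in short steps, Python scripts to look and compute and a tool call to move; the robot and the scene stay as the last step left them, time stands still between calls to the robot, and variables do not carry over. Pictures are saved under pics/ and viewed, at most 10 in all, crops included, and the job is handed in when it is done.

Besides the shell and the picture viewer there is one more tool, called as name(argument=value, ...) on one line, values as JSON. send_rows: Moves the arm, as the interface text tells. Its arguments: {"type":"object","properties":{"targets":{"type":"string"}},"required":["targets"]}

```bash
mkdir -p pics
cat > h.py <<'E'
import numpy as np, cv2
from bench import ctrl
def cloud(name):
    c=ctrl.calibration(name); im,d=ctrl.read_camera(name)
    h,w=d.shape; f=h/2/np.tan(np.radians(c["vfov"]/2))
    K=np.array([[f,0,c["cx"]],[0,f,c["cy"]],[0,0,1.]])
    u,v=np.meshgrid(np.arange(w),np.arange(h))
    p=np.stack([u,v],-1).reshape(-1,1,2).astype(np.float64)
    s=cv2.undistortPoints(p,K,np.array([c["k1"],0,0,0.])).reshape(h,w,2)
    cam=np.dstack([s*d[...,None],d])
    R=np.array(c["R"]);t=np.array(c["t"])
    W=(cam-t)@R
    W[d==0]=np.nan
    return im,d,W
E
python3 - <<'E'
from h import *
for n in ["top","scene"]:
    im,d,W=cloud(n); cv2.imwrite(f"pics/{n}0.png",im); np.savez(f"{n}0.npz",im=im,W=W)
    c=ctrl.calibration(n); print(n,c)
s=ctrl.state();print(s["t"],s["eef_pos"],s["ee_rot"],s["opening"],ctrl.tcp_to_tips)
E
```

```text
top {'vfov': 49.50093550414886, 'cx': 327.14043633526524, 'cy': 238.4631425669426, 'k1': 0.003354665932586006, 'R': array([[ 0.05347661, -0.99855771,  0.00476959],
       [-0.97413498, -0.05321764, -0.21961083],
       [ 0.21954792,  0.00709781, -0.9755759 ]]), 't': array([-0.08889492,  0.4991511 ,  1.13512442])}
scene {'vfov': 43.322952800724245, 'cx': 321.71272015350195, 'cy': 250.66801725928838, 'k1': -0.1354431071541785, 'R': array([[-0.54014096,  0.8415274 ,  0.00891013],
       [ 0.64427278,  0.42029682, -0.63895475],
       [-0.54144282, -0.33938507, -0.76919272]]), 't': array([ 0.31537894, -0.2820603 ,  1.56456694])}
0.1 [ 0.17555141 -0.62516917  0.23661758] [[ 9.62735658e-01  2.70443301e-01 -6.88322668e-04]
 [ 2.70444165e-01 -9.62733252e-01  2.15392326e-03]
 [-8.01570046e-05 -2.25981158e-03 -9.99997443e-01]] 0.09305405879540164 0.019
```

View pics/top0.png

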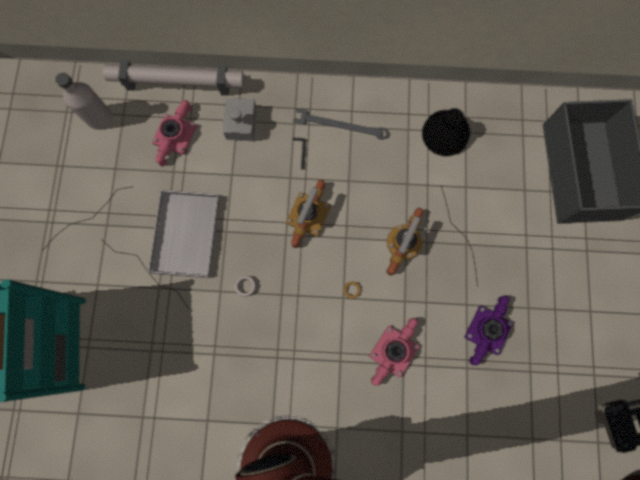

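View pics/scene0.png

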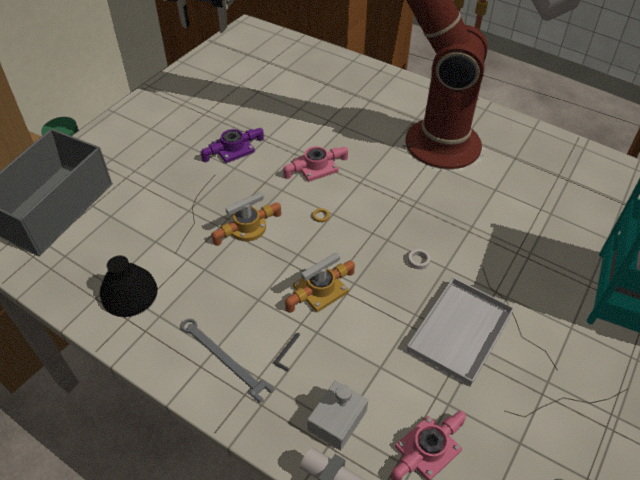

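The square-flanged valve with the loose key is at top (308,212) / scene (320,283). The round-flanged one is at top (405,240) / scene (247,215). The tray is at top (187,233).

Run:
```python
from h import *
for n,box in [("top",(270,350,170,255)),("top",(375,440,200,280)),("scene",(280,365,240,320))]:
    z=np.load(n+"0.npz");W=z["W"];u0,u1,v0,v1=box
    P=W[v0:v1,u0:u1].reshape(-1,3)
    b=P[(P[:,2]>0.076)&(P[:,2]<0.1)]
    r=cv2.minAreaRect((b[:,:2]*1000).astype(np.float32))
    m=b.mean(0);_,_,V=np.linalg.svd(b[:,:2]-m[:2]);
    print(n,len(b),m.round(4),np.median(b[:,2]),r,"yaw",np.degrees(np.arctan2(V[0,1],V[0,0])),"floor",np.nanmin(P[:,2]))
z=np.load("top0.npz");W=z["W"];im=z["im"]
P=W[180:285,140:230].reshape(-1,3);b=P[(P[:,2]>0.014)&(P[:,2]<0.03)]
print("tray",len(b),cv2.minAreaRect((b[:,:2]*1000).astype(np.float32)))
z=np.load("scene0.npz");W=z["W"]
P=W[270:390,395:520].reshape(-1,3);b=P[(P[:,2]>0.014)&(P[:,2]<0.03)]
print("tray s",len(b),cv2.minAreaRect((b[:,:2]*1000).astype(np.float32)))
```

```text
top 258 [ 0.5708 -0.0137  0.0863] 0.08653305274367706 ((571.9776611328125, -12.256298065185547), (20.566871643066406, 89.28233337402344), 73.6173095703125) yaw 160.24320425662447 floor -0.011177978768398662
top 264 [ 0.5148 -0.2445  0.0863] 0.0865407697568839 ((517.0131225585938, -245.7460479736328), (19.907516479492188, 90.83434295654297), 61.79716110229492) yaw 156.71828814449168 floor -0.007684387006408906
scene 359 [ 0.575  -0.0106  0.0849] 0.08601271565397722 ((573.26025390625, -10.552618026733398), (18.69141387939453, 89.75371551513672), 69.54264068603516) yaw -19.63794021478024 floor -0.007078010395816595
tray 577 ((507.77374267578125, 276.8743591308594), (142.2315216064453, 201.90419006347656), 88.52152252197266)
tray s 771 ((506.764892578125, 278.70416259765625), (142.173583984375, 206.73434448242188), 88.94178009033203)
```

send_rows(targets="32 50 0 10 1; 64 100 0 20 1; 96 150 0 30 1; 128 200 0 40 1; 160 250 0 50 1")

```text
t: 0.72
eef_pos: [0.3364, -0.3739, 0.2375]
ee_rot: [[0.406, 0.914, -0.0], [0.914, -0.406, 0.0], [0.0, -0.0, -1.0]]
wrist_force: [1.0, -0.1, 0.5]
opening: 0.0929
gripper_force: 0.0
```

```bash
python3 -c "
from h import *
s=ctrl.state();print(s['t'],s['eef_pos'],np.round(s['qpos'],1),np.degrees(np.arctan2(s['ee_rot'][1][0],s['ee_rot'][0][0])))"
```

```text
0.725 [ 0.33644443 -0.37387064  0.23747913] [ 57.1  23.  -16.2 105.2   7.8  53.   13.3] 66.01774255146138
```

send_rows(targets="25 38 0 10 1; 50 76 0 20 1; 75 114 0 30 1; 100 152 0 40 1; 125 190 0 50 1")

```text
t: 1.35
eef_pos: [0.4611, -0.1846, 0.2374]
ee_rot: [[-0.438, 0.899, -0.001], [0.899, 0.438, -0.0], [0.0, -0.001, -1.0]]
wrist_force: [1.0, -0.8, 0.3]
opening: 0.0931
gripper_force: 0.0
```

send_rows(targets="25 38 0 10 1; 50 76 0 20 1; 75 114 0 30 1; 105 150 -20 40 1; 111 172 -38 44 1")

```text
t: 1.98
eef_pos: [0.573, -0.0114, 0.1986]
ee_rot: [[-0.939, 0.343, 0.0], [0.343, 0.939, 0.002], [0.0, 0.002, -1.0]]
wrist_force: [-0.5, -0.1, -0.4]
opening: 0.093
gripper_force: 0.0
```

Run:
```python
from h import *
s=ctrl.state();print(s['t'],s['eef_pos'],np.round(s['qpos'],1),np.degrees(np.arctan2(s['ee_rot'][1][0],s['ee_rot'][0][0])))
im,d,W=cloud("wrist");cv2.imwrite("pics/w1.png",im)
P=W.reshape(-1,3)
b=P[(P[:,2]>0.07)&(P[:,2]<0.1)&(abs(P[:,0]-.572)<.07)&(abs(P[:,1]+.0115)<.07)]
print(len(b),b.mean(0),cv2.minAreaRect((b[:,:2]*1000).astype(np.float32)))
```

```text
1.975 [ 0.57297067 -0.01138311  0.19864331] [ 23.9  35.8 -40.7  96.8  26.8  57.4  43.8] 159.96061383369508
2053 [ 0.56884746 -0.01124699  0.08669405] ((571.0061645507812, -11.989274978637695), (22.698265075683594, 89.06043243408203), 76.49346923828125)
```

View pics/w1.png

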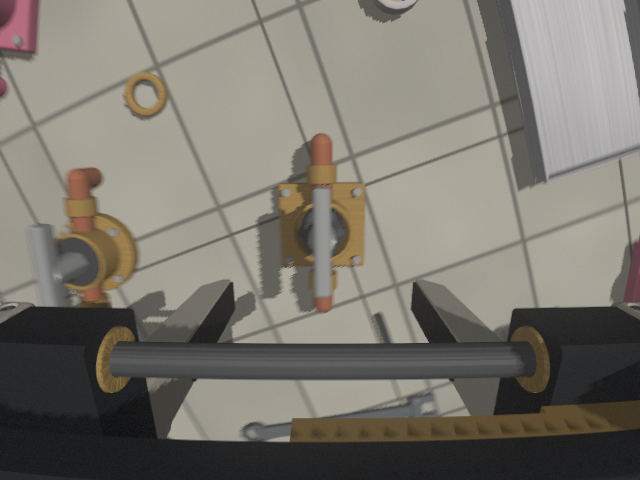

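The wrist view confirms a square flange. The key bar runs (322,187)–(324,300), centred between the fingers and in line with the tool.

send_rows(targets="-1 0 -50 0 1; -1 0 -95 0 1; -1 0 -119 0 1; -1 0 -120 0 0.1; -1 0 -120 0 0")

```text
t: 2.65
eef_pos: [0.5714, -0.0141, 0.0807]
ee_rot: [[-0.937, 0.348, 0.001], [0.348, 0.937, -0.0], [-0.001, 0.0, -1.0]]
wrist_force: [0.0, 0.2, -0.1]
opening: 0.0775
gripper_force: 0.0
```

send_rows(targets="0 0 0 0 0; 0 0 0 0 0; 0 0 0 0 0; 0 0 0 0 0")

```text
t: 3.15
eef_pos: [0.5708, -0.0138, 0.0799]
ee_rot: [[-0.938, 0.347, 0.0], [0.347, 0.938, -0.0], [-0.0, -0.0, -1.0]]
wrist_force: [-0.3, -0.7, -0.1]
opening: 0.0376
gripper_force: 0.0
```

send_rows(targets="0 0 0 0 0; 0 0 0 0 0; 0 0 0 0 0; 0 0 0 0 0; 0 0 0 0 0")

```text
t: 3.78
eef_pos: [0.5708, -0.0135, 0.0797]
ee_rot: [[-0.938, 0.347, 0.0], [0.347, 0.938, 0.0], [-0.0, 0.0, -1.0]]
wrist_force: [-0.3, 0.3, -0.9]
opening: 0.0216
gripper_force: 30.0
```

Opening 21.6 mm suggests that the fingertips clamp the shank below the bar. I'll reopen and regrip higher.

send_rows(targets="0 0 0 0 0.4; 0 0 0 0 0.4; 0 0 14 0 0.4; 0 0 14 0 0; 0 0 14 0 0")

```text
t: 4.4
eef_pos: [0.571, -0.0137, 0.094]
ee_rot: [[-0.938, 0.347, 0.001], [0.347, 0.938, 0.0], [-0.001, 0.0, -1.0]]
wrist_force: [-0.7, -0.4, 1.0]
opening: 0.0221
gripper_force: 4.7
```

send_rows(targets="0 0 0 0 0; 0 0 0 0 0; 0 0 0 0 0; 0 0 0 0 0")

```text
t: 4.9
eef_pos: [0.5718, -0.013, 0.0949]
ee_rot: [[-0.938, 0.347, 0.003], [0.347, 0.938, 0.001], [-0.002, 0.002, -1.0]]
wrist_force: [-0.6, -0.2, 7.4]
opening: 0.0135
gripper_force: 62.3
```

send_rows(targets="0 0 0 -6 0; 0 0 0 -14 0; 0 0 0 -22 0; 0 0 0 -30 0; 0 0 0 -38 0")

```text
t: 5.52
eef_pos: [0.5718, -0.0129, 0.0949]
ee_rot: [[-0.523, 0.853, 0.003], [0.853, 0.523, 0.001], [-0.001, 0.003, -1.0]]
wrist_force: [-0.2, 0.9, 6.3]
opening: 0.0136
gripper_force: 62.3
```

send_rows(targets="0 0 0 -10 0; 0 0 0 -20 0; 0 0 0 -30 0; 0 0 0 -40 0; 0 0 0 -48 0")

```text
t: 6.15
eef_pos: [0.5719, -0.0129, 0.0949]
ee_rot: [[0.284, 0.959, 0.003], [0.959, -0.284, 0.001], [0.001, 0.003, -1.0]]
wrist_force: [-0.3, 0.8, 5.8]
opening: 0.0138
gripper_force: 62.3
```

send_rows(targets="0 0 0 -3 0; 0 0 0 -5 0; 0 0 0 -5 0")

```text
t: 6.52
eef_pos: [0.5719, -0.0129, 0.0949]
ee_rot: [[0.362, 0.932, 0.003], [0.932, -0.362, 0.001], [0.001, 0.002, -1.0]]
wrist_force: [-1.4, 0.2, 6.8]
opening: 0.0134
gripper_force: 62.4
```

Run:
```python
from h import *
s=ctrl.state();print(s['t'],s['eef_pos'],np.round(s['qpos'],1),s['ft_torque'],s['wrist_force'],s['opening'],np.degrees(np.arctan2(s['ee_rot'][1][0],s['ee_rot'][0][0])))
```

```text
6.525 [ 0.57190016 -0.01289395  0.09492415] [  5.6  38.7 -10.3 103.4  10.2  38.7 -31.7] [0.14286267 0.07342624 0.07340417] [-1.39434259  0.18792532  6.80070519] 0.013379929122553827 68.76327208835114
```

send_rows(targets="0 0 0 -2 0; 0 0 0 -4 0; 0 0 0 -4 0")

```text
t: 6.9
eef_pos: [0.5719, -0.0129, 0.0949]
ee_rot: [[0.426, 0.905, 0.003], [0.905, -0.426, 0.001], [0.002, 0.002, -1.0]]
wrist_force: [-0.3, 1.5, 6.0]
opening: 0.0134
gripper_force: 62.4
```

Run:
```python
from h import *
s=ctrl.state();print(s['t'],s['ft_torque'],s['wrist_force'],s['opening'],np.degrees(np.arctan2(s['ee_rot'][1][0],s['ee_rot'][0][0])))
im,d,W=cloud("wrist");cv2.imwrite("pics/w2.png",im)
```

```text
6.9 [0.08451745 0.02583721 0.09213589] [-0.2744251   1.54020984  6.0210042 ] 0.01335810353680444 64.76833800623196
```

View pics/w2.png

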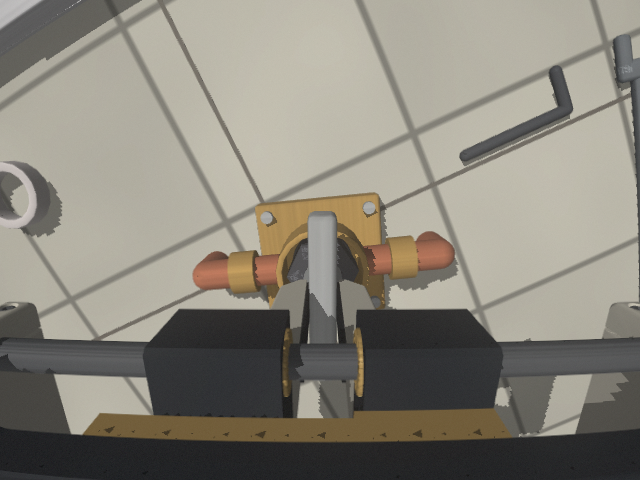

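Bar is now across the pipe: the bar stands upright in the image at (322,215–330), and the pipe runs (200,275)–(450,250). Next I relax slightly and pull.

send_rows(targets="0 0 0 3 0; 0 0 8 3 0; 0 0 18 3 0; 0 0 30 3 0; 0 0 50 3 0")

```text
t: 7.58
eef_pos: [0.5685, -0.0143, 0.1435]
ee_rot: [[0.38, 0.925, -0.006], [0.925, -0.38, -0.001], [-0.003, -0.005, -1.0]]
wrist_force: [-0.6, -0.4, -2.8]
opening: 0.0135
gripper_force: 61.3
```

send_rows(targets="0 0 40 0 0; 0 0 80 0 0; 0 0 80 0 0")

```text
t: 7.95
eef_pos: [0.5717, -0.0139, 0.227]
ee_rot: [[0.38, 0.925, 0.005], [0.925, -0.38, -0.0], [0.002, 0.005, -1.0]]
wrist_force: [-0.8, -0.3, -3.1]
opening: 0.0134
gripper_force: 61.3
```

Run:
```python
from h import *
s=ctrl.state();print(s['t'],s['eef_pos'],s['ft_torque'],s['wrist_force'],s['opening'])
im,d,W=cloud("scene");cv2.imwrite("pics/s2.png",cv2.resize(im[180:340,220:420],None,fx=3.5,fy=3.5))
```

```text
7.95 [ 0.57165912 -0.013887    0.22698119] [-0.0210775  -0.06478639 -0.01912205] [-0.77568521 -0.30496935 -3.12943469] 0.01338711077790348
```

View pics/s2.png

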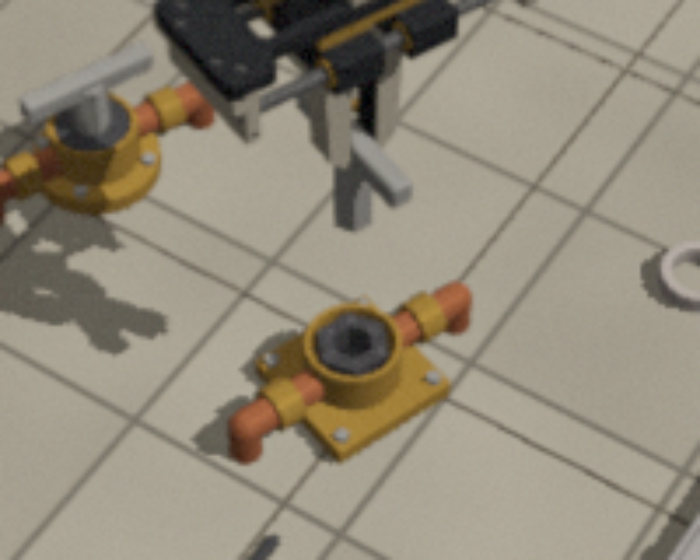

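Key is out of the socket (hanging at (350,190)) and the valve at (350,370) is clear. On to the tray.

send_rows(targets="-11 50 0 0 0; -22 100 0 0 0; -33 150 0 0 0; -44 200 0 0 0; -55 250 0 0 0")

```text
t: 8.62
eef_pos: [0.5135, 0.2365, 0.2213]
ee_rot: [[0.38, 0.925, -0.005], [0.925, -0.38, -0.003], [-0.005, -0.004, -1.0]]
wrist_force: [1.4, 0.3, -3.2]
opening: 0.0138
gripper_force: 61.3
```

send_rows(targets="-10 42 -30 0 0; -10 42 -80 0 0; -10 42 -120 0 0; -10 42 -140 0 0; -10 42 -145 0 0")

```text
t: 9.25
eef_pos: [0.5027, 0.2764, 0.0769]
ee_rot: [[0.38, 0.925, -0.008], [0.925, -0.38, -0.005], [-0.008, -0.005, -1.0]]
wrist_force: [-5.8, -2.3, 19.7]
opening: 0.0133
gripper_force: 64.2
```

Run:
```python
from h import *
s=ctrl.state();print(s['t'],s['eef_pos'],s['wrist_force'],s['opening'])
im,d,W=cloud("scene");cv2.imwrite("pics/s3.png",cv2.resize(im[230:410,370:560],None,fx=3,fy=3))
```

```text
9.25 [0.50270238 0.27642241 0.07691624] [-5.78434312 -2.31787383 19.66771587] 0.013287515643524523
```

View pics/s3.png

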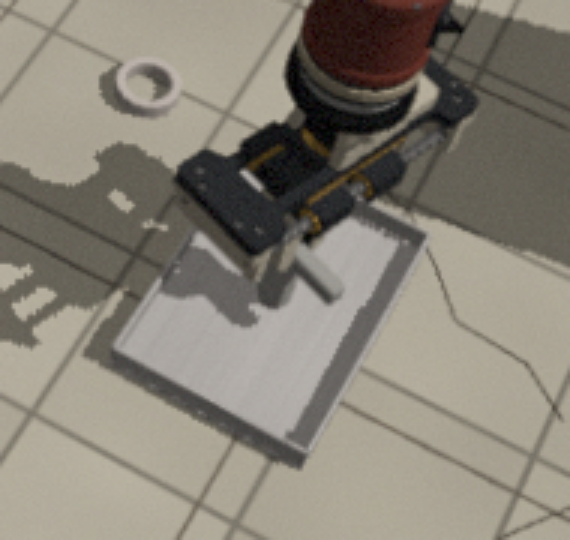

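Key foot stands on the tray floor near its centre (275,300 in the crop). I'll ease off, open and retreat.

send_rows(targets="0 0 3 0 0; 0 0 3 0 0.5; 0 0 3 0 0.7; 0 0 3 0 0.7; 0 0 3 0 0.7")

```text
t: 9.93
eef_pos: [0.5059, 0.2783, 0.0818]
ee_rot: [[0.38, 0.925, 0.0], [0.925, -0.38, 0.0], [0.0, 0.0, -1.0]]
wrist_force: [-0.4, 0.2, -0.2]
opening: 0.0488
gripper_force: 0.0
```

send_rows(targets="0 0 10 0 0.7; 0 0 40 0 0.7; 0 0 90 0 0.7; 0 0 140 0 0.7; 0 0 140 0 0.7")

```text
t: 10.55
eef_pos: [0.5081, 0.28, 0.2269]
ee_rot: [[0.38, 0.925, 0.009], [0.925, -0.38, 0.006], [0.009, 0.006, -1.0]]
wrist_force: [-0.0, 0.7, -0.6]
opening: 0.0651
gripper_force: 0.0
```

send_rows(targets="-20 -60 0 0 0.7; -30 -120 0 0 0.7; -30 -150 0 0 0.7; -30 -150 0 0 0.7")

```text
t: 11.05
eef_pos: [0.4753, 0.1252, 0.2212]
ee_rot: [[0.385, 0.923, -0.002], [0.923, -0.385, -0.002], [-0.002, -0.001, -1.0]]
wrist_force: [0.1, 0.5, 0.5]
opening: 0.0651
gripper_force: 0.0
```

Run:
```python
from h import *
s=ctrl.state();print(s['t'],s['eef_pos'],s['wrist_force'],s['opening'])
im,d,W=cloud("scene");cv2.imwrite("pics/s4.png",im)
```

```text
11.05 [0.47533289 0.12515753 0.22115289] [0.06395207 0.46337774 0.491358  ] 0.06510689095597184
```

View pics/s4.png

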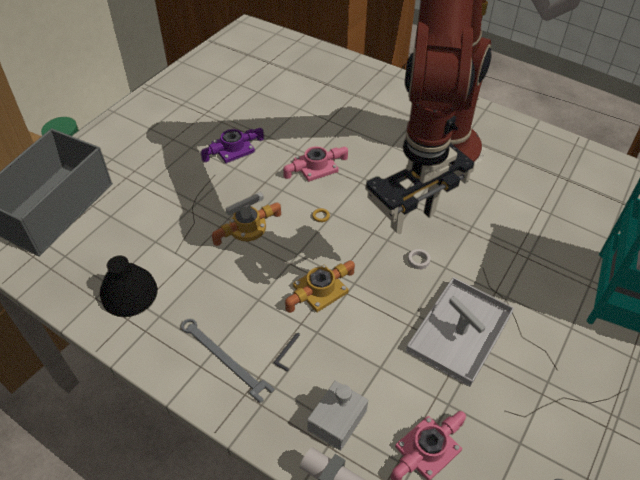

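The key stands upright in the tray at (465,315). The round valve at (247,215) is unchanged and the gripper is clear of everything.

```bash
python3 -c "
from bench import ctrl
print(ctrl.job_done())"
```

```text
the job is handed in; nothing more can be done
None
```

I turned the square-flanged valve a quarter turn clockwise, pulled out the key and stood it in the tray, left the round-flanged valve untouched, and handed the job in at about 11 s; I judged the turn from the key following the gripper about 95° and did not measure the spindle itself, and no verdict was shown.

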